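Fish the stirring paddle out of the melting tank

TASK

The long wooden stirring paddle has been left lying on the floor of the empty chocolate melting tank, and it is longer than the tank's hatch: ease it out at a slant, one end first, without forcing it against the tank, and then hold it level and still right above the tank, a hand's breadth clear of the deck. Finish while still holding it there in the gripper (do not put it down), and leave everything else where it stands.

Things in the scene. Friction and masses are not known exactly. Their poses are not given: they have to be found in the camera images.
- tank: Fixed steel melting tank, dry, 300 (its x) x 500 (its y) x 130 tall, origin at the underside's centre, z up, may be turned. Flat basin floor 12 above the table; inside 288 x 488. A steel deck 8 thick (underside at 122, top at 130 above the table) covers it but for one hatch in the middle, 180 (x) x 260 (y).
- hatch (a point): centre of the hatch opening, level with the deck's top (130 above the table); axes as the tank's
- paddle: Loose wooden paddle, 330 long, flat on the basin floor roughly along the tank's y, both ends hidden under the deck. Origin mid-length, on its underside; x runs handle to blade (towards the tank's +y), z up. Handle: bar 24 wide, 16 thick, x = -165 to +75. Blade: 50 wide, 12 thick, x = +75 to its rounded tip at +165. About 0.13 kg, centre of mass at x = +16.
- handle_end (a point): middle of the paddle's handle end face, 165 from its origin (x = -165), 8 above its underside
- blade_end (a point): tip of the paddle's blade, 165 from its origin (x = +165), 6 above its underside
- cup: Bystander, sizes in mm: small open steel cup, 52 wide, 50 tall, standing on the tank's deck beyond the hatch. Origin at the underside's centre. Leave alone.
- ring_mould: Bystander, sizes in mm: steel ring mould, 48 outer diameter, 30 tall, standing on the tank's deck beyond the hatch. Origin at the underside's centre. Leave alone.
- jar: Bystander, sizes in mm: amber glass jar with a lid, 68 diameter, 100 tall, on the table to the left of the tank. Origin at the underside's centre. Leave alone.
- bowl: Bystander, sizes in mm: white bowl, 110 wide, 50 tall, on the table to the left of the tank. Origin at the underside's centre. Leave alone.
- palette_knife: Bystander, sizes in mm: spatula with a dark wooden handle, 250 long, lying on the table to the right of the tank. Origin at the underside's centre. Leave alone.

How it is judged:
On the way:
1. the paddle slants through the hatch: one end above the deck's top, the other still below the deck (((height (world z) of handle_end above 0.135 m and height (world z) of blade_end below 0.118 m) or (height (world z) of blade_end above 0.135 m and height (world z) of handle_end below 0.118 m))), for 0.2 s.
At the end, for the whole second after the job is handed in: The paddle is held in the fingers and still (under 30 mm/s and 0.15 rad/s), its flat faces level within 0.2 rad, both ends at least 40 mm above the deck's top (z over 0.17 m), its middle within 150 mm horizontally of the hatch's centre, not touching the tank (height (world z) of each of handle_end, blade_end above 0.17 m and angle between paddle's own z axis and vertical below 0.2 rad and horizontal distance between paddle and hatch below 0.15 m and contact force between paddle and the fingers above 1 N and contact force between paddle and tank below 0.1 N and linear speed of paddle below 0.03 m/s and angular speed of paddle below 0.15 rad/s); the arm keeps its last pose, push and grip.
It fails at once if the paddle is forced against the tank (over 40 N) (contact force between paddle and tank above 40 N).
It fails at once if another thing is moved more than 25 mm (distance of any of cup, ring_mould, jar, bowl, palette_knife from where it was at the start of the episode above 0.025 m).
It also fails if it takes over 48 s, if anything falls off the work surface, if the arm or the gripper's body presses on something with over 40 N, if the wrist force passes 120 N, or if a joint passes its speed limit or range.

ROBOT

A 6-joint arm with a two-finger parallel gripper is mounted at the origin on the work surface. World frame = base frame: x ahead of the robot, y to its left, z up, the work surface at z = 0. Lengths are in m, angles in rad, forces in N, time in s.
With the tool pointing down it reaches from about 0.325 to 1 m from the base axis. Payload 5.1 kg.
Tool frame: the origin (TCP) lies midway between the tips of the shut fingers; the grasp point (between the pads) lies 19 mm behind it; x points along the fingers, y is the direction in which the jaws open and shut, and the axes are right-handed (so a half turn about x gives the same grasp; the last joint's range is limited). The gripper opens to 85 mm and grips with 20 to 120 N. Pads are 22 mm wide; open, the fingers measure 114 mm over their backs; the gripper's body (76 mm by 85 mm) begins 54 mm behind the grasp point. The pads swing forward as they close: fully open they stand 13 mm farther back than shut.
Start: joints at [-1.371, 0.124, 1.65, -0, 1.367, -0.083], TCP at [0.181, -0.624, 0.231] pointing down, gripper open.
Joint ranges: [-2.61, 2.61], [-1.02, 2.33], [0.03, 2.71], [-1.35, 4.49], [0.32, 2.68], [-2.91, 2.91]. Speed limits (rad/s): [2.57, 2.57, 3.14, 3.14, 3.14, 3.14].

INTERFACE

Orientations are given as a unit quaternion [x, y, z, w].
In Python, from rig import get_obs, snapshot, camera_info, finish_job gives the robot as it stands.
- The arm moves only by the tool jog_arm, never from a script. Its argument "motion" is a list of rows, each a list of 6 numbers: the shift along the world's x, y, z in mm, then the turn, a rotation vector about the world's x, y, z in rad. A call has 1 to 12 rows; each row shifts and turns the pose as measured when the row begins; what a row does not reach is not made up. A row lasts 1/10 s, in which the tool goes at most 50 mm and 8.59 degrees, less where a joint would pass 70% of its speed; a pose out of reach is approached as far as the arm can. A call with a gripper value outside its range is refused whole. "hand" is the closure in counts, from 0 (fully open) to 255 (shut), set as the call begins (left out, the last holds). The fingers move at their own pace and stop on an object; "grip_force" is the grip in N (left out, the last holds). Time passes only in rows, so rows that do not move let the fingers close. It gives the time, the measured TCP pose, the force and the opening at its end, in the units of the state.
- get_obs(): the state, without advancing time (a new reading comes with each control period).
- snapshot(name): name is "scene" or "top" or "wrist"; returns the picture (420x560x3 uint8, blue, green, red); there is no depth.
- camera_info(name): a dict with "vertical_fov" (degrees; the focal length in pixels is half the picture's height over the tangent of half this angle, whatever the lens; pixels are square), "cx", "cy" (the principal point, pixels), "k1" (the pictures are not rectified: a ray, as slopes to the right and down, at radius r is drawn at 1 + k1 r^2 times it, then the intrinsics apply), "R" (3x3) and "t" (3): a world point X has camera coordinates R X + t; the wrist camera has in their place "mount" (4x4, takes a point from camera to tool coordinates, whose origin is the TCP and whose axes are the tool frame's). Camera axes: x right, y down, z forward; pixel columns grow to the right and rows downward; lengths in m; the calibration is good to about 2 mm. A picture is of the moment at which its call begins: read the wrist's pose just before it. camera_info takes no time and is no camera call.
- finish_job(): hands the job in, once; it reports no verdict.
The state is a dict: "t": time; "q": joint angles; "joint_vel": joint speeds; "joint_torque": joint torques, N m; "ee_pos": TCP position; "tcp_rot": TCP orientation; "wrist_force": force on the tool from outside, world axes, zero at the start; "moment": the same for the moment, N m; "width": opening from 0.0 (shut) to 1.0 (fully open).
Only numpy, scipy, OpenCV 4.12 (cv2) and the standard library are available. Lean on these libraries where they do the work, as an engineer would, in place of code of your own. Each camera call takes 0.05 s, during which the arm holds its last target.

## Working session

There is one attempt and no reset: what is moved stays moved. The work goes in short steps, Python scripts to look and compute and a tool call to move; the robot and the scene stay as the last step left them, time stands still between calls to the robot, and variables do not carry over. Pictures are saved under pics/ and viewed, and the job is handed in when it is done.

Besides the shell and the picture viewer there is one more tool, called after "Request:" as a command line: name --pt "numbers of a row" for each row, then --argument value for the rest. jog_arm: Moves the arm, as the interface text tells. Its arguments: {"type":"object","properties":{"motion":{"type":"array","items":{"type":"array","items":{"type":"number"}}},"hand":{"type":"number"},"grip_force":{"type":"number"}},"required":["motion"]}

```bash
mkdir -p pics
python3 - <<'E'
from rig import *
import cv2
print(get_obs())
for n in ["scene","top"]:
    cv2.imwrite(f"pics/{n}0.png",snapshot(n)); print(n,camera_info(n))
print(camera_info("wrist"))
E
```

```text
{'t': 0.0, 'q': array([-1.37060777e+00,  1.24517170e-01,  1.65168201e+00, -2.55206420e-05,
        1.36747789e+00, -8.26225298e-02]), 'joint_vel': array([ 0.00028109, -0.00156782, -0.00011324,  0.000332  ,  0.00066154,
        0.00059334]), 'joint_torque': array([-2.77750580e-03, -4.23613894e+01, -3.65452194e+01, -1.32529321e-04,
        6.95669238e-03,  2.35110534e-06]), 'ee_pos': array([ 0.1812164 , -0.62359395,  0.23004046]), 'tcp_rot': array([-0.69999631, -0.10039285,  0.70010054, -0.09892253]), 'wrist_force': array([ 0.2455086 ,  0.59073446, -0.05471385]), 'moment': array([-0.01277743, -0.02614819, -0.02861832]), 'width': 0.9981473356052142}
scene {'vertical_fov': 56.113869058341514, 'cx': 272.2291146554579, 'cy': 212.15167220902308, 'k1': -0.0056101231119094494, 'R': array([[ 0.0894337 ,  0.99590432, -0.01327396],
       [ 0.75762913, -0.07667534, -0.64816587],
       [-0.64652898,  0.04791113, -0.76138348]]), 't': array([-0.03469048, -0.39230839,  1.64664857])}
top {'vertical_fov': 48.78566589464682, 'cx': 284.9738046811469, 'cy': 214.1677119255128, 'k1': -0.12743779949939651, 'R': array([[-0.00739362, -0.99985981, -0.01502311],
       [-0.99104171,  0.00933017, -0.13322639],
       [ 0.13334789,  0.01390351, -0.99097176]]), 't': array([0.01248355, 0.57373347, 1.53689902])}
{'vertical_fov': 66.51446389199053, 'cx': 283.4283244357026, 'cy': 206.2643196037933, 'k1': -0.04399504086438654, 'mount': array([[-2.03984811e-05, -2.99683460e-01,  9.54038691e-01,
        -1.42089372e-01],
       [ 9.99999881e-01, -4.71913921e-04, -1.26856824e-04,
         6.53197905e-04],
       [ 4.88241032e-04,  9.54038574e-01,  2.99683434e-01,
        -7.73641184e-02],
       [ 0.00000000e+00,  0.00000000e+00,  0.00000000e+00,
         1.00000000e+00]])}
```

View pics/scene0.png

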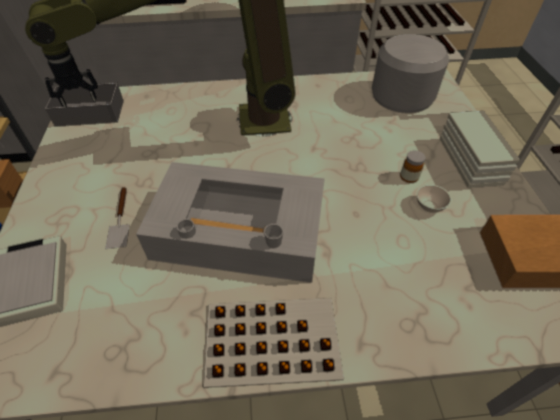

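View pics/top0.png

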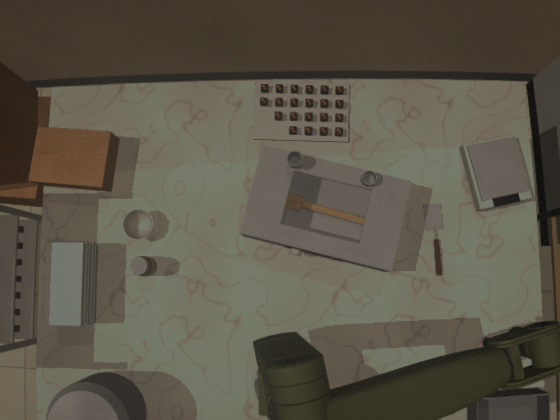

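The top view shows the tank at about (330,208), with the paddle visible from the blade at (293,203) to the handle going under the deck at (365,219). The cups are at (295,159) and (370,178). I'll zoom in.

```bash
python3 - <<'E'
import cv2
im=cv2.imread("pics/top0.png")[135:285,225:425]
cv2.imwrite("pics/top0z.png",cv2.resize(cv2.convertScaleAbs(im,alpha=1.6),None,fx=4,fy=4,interpolation=cv2.INTER_CUBIC))
E
cat > h.py <<'E'
import numpy as np,cv2
from rig import *
from scipy.spatial.transform import Rotation as Rn
def cam(name,obs=None):
    c=camera_info(name); f=210/np.tan(np.radians(c['vertical_fov'])/2)
    K=np.array([[f,0,c['cx']],[0,f,c['cy']],[0,0,1]]); d=np.array([c['k1'],0,0,0.])
    if name=="wrist":
        o=obs or get_obs(); M=np.eye(4); M[:3,:3]=Rn.from_quat(o['tcp_rot']).as_matrix(); M[:3,3]=o['ee_pos']
        T=np.linalg.inv(M@c['mount']); return K,d,T[:3,:3],T[:3,3]
    return K,d,np.array(c['R']),np.array(c['t'])
def unproj(C,px,z):
    K,d,R,t=C
    n=cv2.undistortPoints(np.array(px,float).reshape(-1,1,2),K,d).reshape(-1,2)
    r=np.c_[n,np.ones(len(n))]@R; o=-R.T@t
    return o+r*((z-o[2])/r[:,2])[:,None]
def proj(C,X):
    K,d,R,t=C
    return cv2.projectPoints(np.array(X,float).reshape(-1,1,3),cv2.Rodrigues(R)[0],t,K,d)[0].reshape(-1,2)
E
```

```text
(no output)
```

View pics/top0z.png

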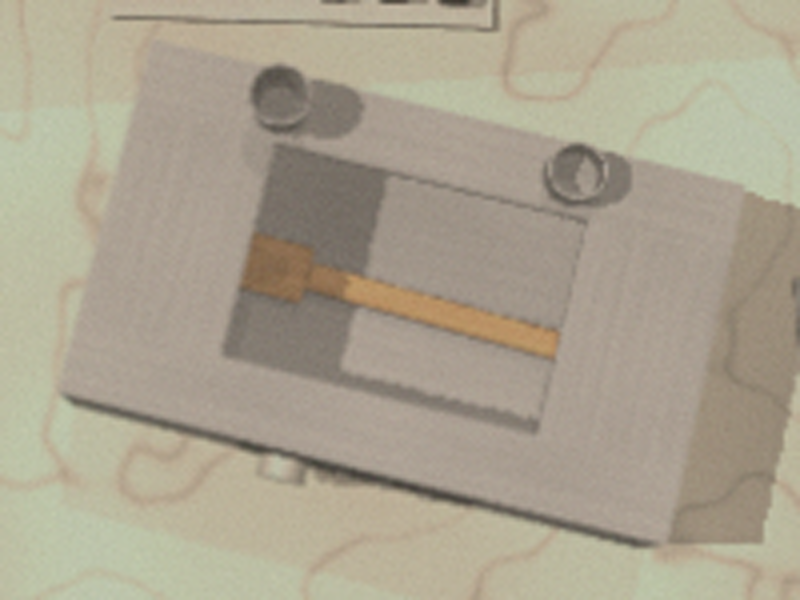

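Run:
```python
from h import *
C=cam("top")
z=lambda p:np.array(p,float)/4+[225,135]-0.375
from scipy.optimize import least_squares
px=z([(155,40),(745,185),(660,545),(65,395),(275,145),(587,222),(540,432),(222,355)])
loc=np.array([(150,250),(150,-250),(-150,-250),(-150,250),(90,130),(90,-130),(-90,-130),(-90,130)])/1000
def m(p):
    c,s=np.cos(p[2]),np.sin(p[2]); return np.c_[loc@np.array([[c,s],[-s,c]])+p[:2],np.full(8,.13)]
s=least_squares(lambda p:(proj(C,m(p))-px).ravel(),[.45,-.1,-.2]);print("tank",s.x,np.degrees(s.x[2]));print(s.fun.reshape(-1,2).round(1))
x0,y0,a=s.x
# paddle: top of handle z=.028, blade top .024
h=unproj(C,z([(315,264),(555,330),(308,288),(557,357)]),.028);print(h)
b=unproj(C,z([(312,247),(302,302)]),.024);print("junction",b,b.mean(0))
d=(h[1]+h[3]-h[0]-h[2])[:2];print("handle dir hdl->blade",-d/np.linalg.norm(d),"tank y",-np.sin(a),np.cos(a))
c,sn=np.cos(a),np.sin(a)
j=b.mean(0)[:2]-[x0,y0];print("junction in tank",j@[c,sn],j@[-sn,c])
u=-d/np.linalg.norm(d);o=b.mean(0)[:2]-.075*u;print("paddle origin",o,"yaw",np.arctan2(u[1],u[0]));oo=o-[x0,y0];print("in tank",oo@[c,sn],oo@[-sn,c])
hm=h[[0,2]].mean(0)[:2];hn=h[[1,3]].mean(0)[:2];print("handle mid",hm,hn)
cz=unproj(C,z([(280,98),(577,175)]),.18);print("cups(top)",cz)
for q in cz: v=q[:2]-[x0,y0];print(v@[c,sn],v@[-sn,c])
```

```text
tank [ 0.58479276 -0.12602936 -0.25526572] -14.625648344182665
[[-0.7 -0.2]
 [ 0.5  0. ]
 [ 2.   0.2]
 [-1.9 -0.6]
 [ 0.3 -0.5]
 [ 0.3 -0.5]
 [-0.4  1. ]
 [-0.1  0.4]]
[[ 0.62160022 -0.05578956  0.028     ]
 [ 0.56247913 -0.26070272  0.028     ]
 [ 0.60080252 -0.0495168   0.028     ]
 [ 0.53920052 -0.26173706  0.028     ]]
junction [[ 0.63713889 -0.05350132  0.024     ]
 [ 0.58929349 -0.04430347  0.024     ]] [ 0.61321619 -0.0489024   0.024     ]
handle dir hdl->blade [0.27800269 0.96058029] tank y 0.25250252609939766 0.9675962351691035
junction in tank 0.008027652502031368 0.08180474633137716
paddle origin [ 0.59236599 -0.12094592] yaw 1.289082114802843
in tank 0.006044246774448426 0.00683097690686582
handle mid [ 0.61120137 -0.05265318] [ 0.55083983 -0.26121989]
cups(top) [[ 0.72935504 -0.02600524  0.18      ]
 [ 0.66544784 -0.25804608  0.18      ]]
0.11462157436025704 0.13328530489471466
0.11137610086020554 -0.10737326980888424
```

Run:
```python
from h import *
o=get_obs();R=Rn.from_quat(o['tcp_rot']).as_matrix();print(R.round(3))
yw=1.289
for s in (1,-1):
    y=s*np.array([np.sin(yw),-np.cos(yw),0]);x=np.array([0,0,-1.]);T=np.c_[x,y,np.cross(x,y)]
    print(Rn.from_matrix(T@R.T).as_rotvec())
print(np.array([.5757,-.1785,.3])-o['ee_pos'])
```

```text
[[-0.     0.279 -0.96 ]
 [ 0.002 -0.96  -0.279]
 [-1.    -0.002 -0.   ]]
[-0.00153072 -0.00129516  1.00624409]
[-1.51264477e-03  1.78776199e-03 -2.13534746e+00]
[0.39446936 0.44514186 0.06983764]
```

Request:
jog_arm --pt "20 22 30 0 0 0.1" --pt "32 36 6 0 0 0.1" --pt "32 36 6 0 0 0.1" --pt "32 36 6 0 0 0.1" --pt "32 36 6 0 0 0.1" --pt "32 36 6 0 0 0.1" --pt "32 36 6 0 0 0.1" --pt "32 36 0 0 0 0.1" --pt "32 36 0 0 0 0.1" --pt "32 36 0 0 0 0.1" --pt "32 36 0 0 0 0" --pt "32 36 0 0 0 0" --hand 60

```text
t: 1.3
ee_pos: [0.5574, -0.19, 0.291]
tcp_rot: [-0.558, -0.435, 0.562, -0.429]
wrist_force: [0.6, -1.8, -0.3]
width: 0.765
```

```bash
cat > st.py <<'E'
from h import *
import sys
o=get_obs();R=Rn.from_quat(o['tcp_rot']).as_matrix()
print('t',o['t'],'pos',o['ee_pos'].round(4),'q',o['q'].round(3),'F',o['wrist_force'].round(2),'M',o['moment'].round(2),'w',round(o['width'],3)); print(R.round(3))
if len(sys.argv)>1:
    for n in sys.argv[2:]:
        im=snapshot(n); cv2.imwrite(f"pics/{n}{sys.argv[1]}.png",im)
E
python3 st.py
```

```text
t 1.3 pos [ 0.5574 -0.19    0.291 ] q [-4.190e-01 -3.400e-02  1.714e+00 -1.000e-03  1.472e+00 -1.620e-01] F [ 0.59 -1.75 -0.28] M [ 0.02 -0.03 -0.03] w 0.765
[[-0.01   0.967 -0.254]
 [ 0.003 -0.254 -0.967]
 [-1.    -0.01  -0.001]]
```

```bash
python3 st.py 1 wrist top
```

```text
t 1.3 pos [ 0.5574 -0.19    0.291 ] q [-4.190e-01 -3.400e-02  1.714e+00 -1.000e-03  1.472e+00 -1.620e-01] F [ 0.59 -1.75 -0.28] M [ 0.02 -0.03 -0.03] w 0.765
[[-0.01   0.967 -0.254]
 [ 0.003 -0.254 -0.967]
 [-1.    -0.01  -0.001]]
```

View pics/wrist1.png

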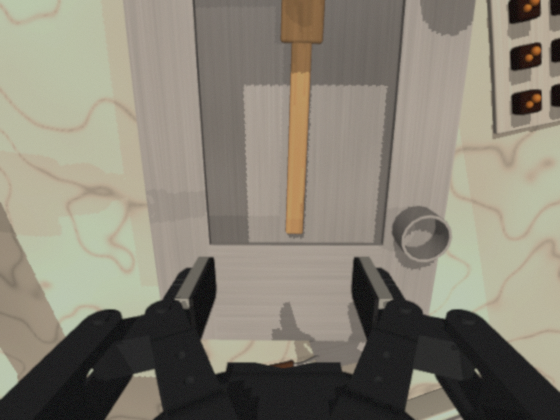

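The wrist view shows the handle end itself at (295,235), the blade junction at (301,42), and the hatch's near corners at (210,243) and (385,243).

Run:
```python
from h import *
im=cv2.imread("pics/wrist1.png")[0:260,180:420]
cv2.imwrite("pics/w1z.png",cv2.resize(im,None,fx=2.3,fy=2.3,interpolation=cv2.INTER_CUBIC))
C=cam("wrist")
def tk(p):
    v=p[:2]-[.5848,-.1260];a=-.2553;return [round(float(v@[np.cos(a),np.sin(a)]),4),round(float(v@[-np.sin(a),np.cos(a)]),4)]
e=unproj(C,[(295,235)],.024)[0];print("end",e,tk(e))
j=unproj(C,[(301.5,43)],.026)[0];print("jn",j,tk(j));u=(j-e)[:2];print(np.linalg.norm(u),np.arctan2(u[1],u[0]))
for p in unproj(C,[(210,243),(385,243)],.13):print(p,tk(p))
```

```text
end [ 0.54953881 -0.28039572  0.024     ] [0.0049, -0.1583]
jn [ 0.61417038 -0.04888898  0.026     ] [0.0089, 0.082]
0.24035934120049013 1.2985501051186086
[ 0.47028718 -0.22456911  0.13      ] [-0.0859, -0.1243]
[ 0.64515755 -0.26866093  0.13      ] [0.0944, -0.1228]
```

View pics/w1z.png

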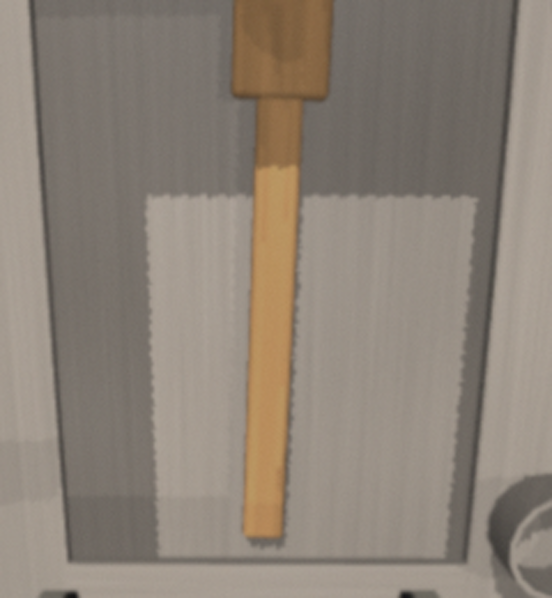

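Request:
jog_arm --pt "20 10 -20 0 -0.01 -0.015" --pt "0 0 -40 0 0 0" --pt "0 0 -40 0 0 0" --pt "0 0 -40 0 0 0" --pt "0 0 -30 0 0 0" --pt "0 0 0 0 0 0" --pt "0 0 0 0 0 0"

```text
t: 2.1
ee_pos: [0.5777, -0.1766, 0.1151]
tcp_rot: [0.562, 0.431, -0.561, 0.429]
wrist_force: [0.4, -0.6, 0.9]
width: 0.769
```

```bash
python3 st.py 2 wrist scene
```

```text
t 2.1 pos [ 0.5777 -0.1766  0.1151] q [-0.387  0.123  1.854  0.003  1.165 -0.124] F [ 0.39 -0.56  0.87] M [-0.02  0.03 -0.  ] w 0.769
[[ 0.     0.965 -0.261]
 [ 0.003 -0.261 -0.965]
 [-1.    -0.001 -0.003]]
```

View pics/wrist2.png

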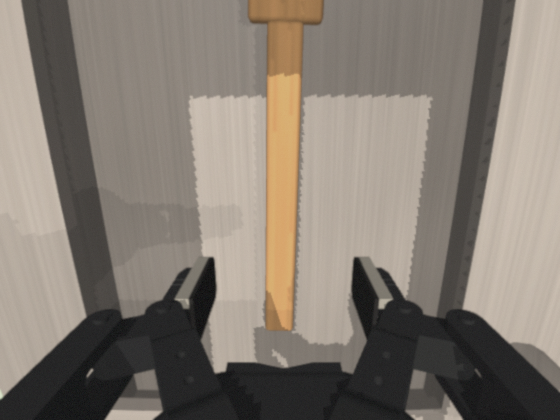

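The handle at (281,300) sits midway between the pads at (205,265) and (362,265), so I'll go down.

Request:
jog_arm --pt "0 -2 -35 0 0 -0.007" --pt "0 0 -35 0 0 0" --pt "0 0 -20 0 0 0" --pt "0 0 -8 0 0 0" --pt "0 0 0 0 0 0" --pt "0 0 0 0 0 0"

```text
t: 2.8
ee_pos: [0.589, -0.1839, 0.0323]
tcp_rot: [0.569, 0.419, -0.557, 0.436]
wrist_force: [0.1, 0.3, 0.4]
width: 0.764
```

```bash
python3 st.py 3 wrist scene
```

```text
t 2.8 pos [ 0.589  -0.1839  0.0323] q [-0.391  0.235  1.884  0.004  0.994 -0.121] F [0.11 0.27 0.35] M [ 0.01 -0.   -0.01] w 0.764
[[ 0.028  0.963 -0.268]
 [-0.008 -0.268 -0.963]
 [-1.     0.029  0.001]]
```

View pics/wrist3.png

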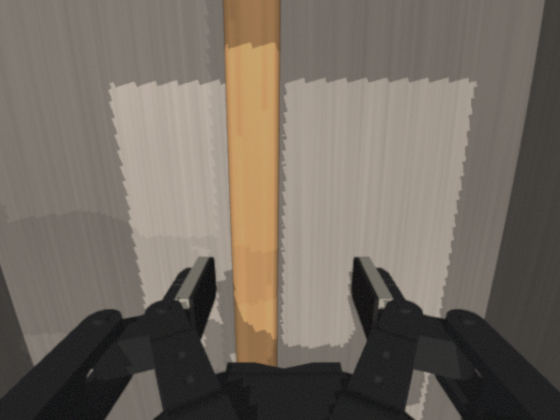

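View pics/scene3.png

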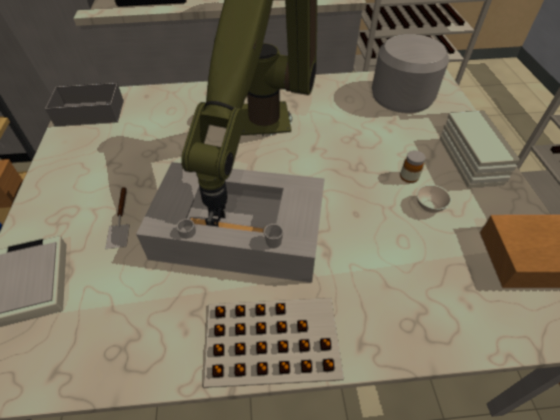

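Run:
```python
from h import *
o=get_obs();print(o['joint_torque'].round(2),o['joint_vel'].round(4))
D=[([.1245,1.6517,1.3675],[.18121,-.62359,.23004]),([-.034,1.714,1.472],[.5574,-.19,.291]),([.123,1.854,1.165],[.5777,-.1766,.1151]),([.235,1.884,.994],[.589,-.1839,.0323])]
A=[];b=[]
for q,p in D:
    s=np.cumsum(q);A+=[[1,0,*np.sin(s[:2]),0],[0,1,*np.cos(s[:2]),np.cos(s[2])]];A[-2][4]=np.sin(s[2]);b+=[np.hypot(*p[:2]),p[2]]
x,r,rk,sv=np.linalg.lstsq(np.array(A),np.array(b),rcond=None);print(x,rk,sv,np.array(A)@x-b)
```

```text
[-2.000e-02 -4.150e+01 -3.072e+01  1.000e-02 -7.000e-02 -0.000e+00] [ 0.0008  0.0033  0.0079 -0.0007 -0.0011  0.    ]
[0.00404419 0.02810176 0.41069521 0.60315851 0.08188973] 5 [3.52384278 2.7376021  0.24869146 0.16168079 0.00887243] [-4.03497493e-03  6.66957070e-04 -9.61980325e-05 -6.19699739e-05
  4.38694233e-03  3.81587813e-04 -2.55769369e-04 -9.86574910e-04]
```

Request:
jog_arm --pt "-6 2 3 0.004 0.014 0.004" --pt "-5 2 0 0.004 0.012 0" --pt "0 0 0 0 0 0" --pt "0 0 0 0 0 0"

```text
t: 3.3
ee_pos: [0.579, -0.1802, 0.0394]
tcp_rot: [0.563, 0.427, -0.561, 0.431]
wrist_force: [0.0, -0.3, -0.6]
width: 0.767
```

```bash
python3 st.py; python3 -c "
from rig import *;print(get_obs()['joint_torque'].round(2))"
```

```text
t 3.3 pos [ 0.579  -0.1802  0.0394] q [-0.39   0.217  1.891  0.     1.028 -0.124] F [ 0.01 -0.34 -0.64] M [-0.01  0.01  0.01] w 0.767
[[ 0.005  0.965 -0.264]
 [-0.002 -0.264 -0.965]
 [-1.     0.005  0.   ]]
[ 1.000e-02 -4.129e+01 -3.114e+01  0.000e+00 -0.000e+00 -0.000e+00]
```

Request:
jog_arm --pt "-1 0 -8 0 0.005 0" --pt "0 0 -8 0 0 0" --pt "0 0 -6 0 0 0" --pt "0 0 0 0 0 0"

```text
t: 3.7
ee_pos: [0.5773, -0.1799, 0.0148]
tcp_rot: [-0.561, -0.429, 0.563, -0.429]
wrist_force: [-0.2, 0.7, 0.4]
width: 0.762
```

```bash
python3 st.py; python3 -c "
from rig import *;print(get_obs()['joint_torque'].round(2))"
```

```text
t 3.7 pos [ 0.5773 -0.1799  0.0148] q [-0.39   0.252  1.898 -0.002  0.992 -0.122] F [-0.22  0.66  0.39] M [ 0.06 -0.05 -0.02] w 0.762
[[-0.001  0.965 -0.264]
 [-0.001 -0.264 -0.965]
 [-1.    -0.001  0.002]]
[-3.000e-02 -4.239e+01 -3.083e+01 -1.000e-02 -8.000e-02  0.000e+00]
```

Well aligned at z = 14.8 mm. I'll close the fingers now.

Request:
jog_arm --pt "0 0 0 0 0 0" --pt "0 0 0 0 0 0" --pt "0 0 0 0 0 0" --pt "0 0 0 0 0 0" --pt "0 0 0 0 0 0" --pt "0 0 0 0 0 0" --pt "0 0 0 0 0 0" --pt "0 0 0 0 0 0" --hand 255 --grip_force 60

```text
t: 4.5
ee_pos: [0.5771, -0.1799, 0.0144]
tcp_rot: [-0.561, -0.429, 0.563, -0.429]
wrist_force: [0.9, 0.8, -1.0]
width: 0.26
```

```bash
python3 st.py 4 wrist
```

```text
t 4.5 pos [ 0.5771 -0.1799  0.0144] q [-0.39   0.252  1.898 -0.002  0.993 -0.122] F [ 0.93  0.75 -1.02] M [ 0.01 -0.07 -0.04] w 0.26
[[-0.002  0.964 -0.264]
 [-0.001 -0.264 -0.964]
 [-1.    -0.002  0.002]]
```

View pics/wrist4.png

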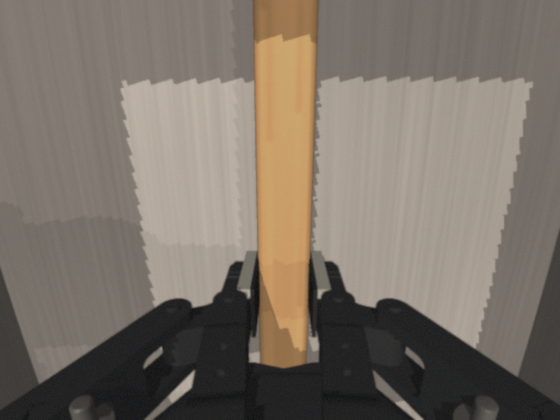

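Gripped at width 0.26 (about 22 mm). Next I'll lift slightly and slide 50 mm towards the blade.

Request:
jog_arm --pt "0 0 5 0 0 0" --pt "0 0 8 0 0 0" --pt "0 0 5 0 0 0" --pt "3 9 0 0 0 0" --pt "3 10 0 0 0 0" --pt "3 10 0 0 0 0" --pt "3 10 0 0 0 0" --pt "2 8 0 0 0 0" --pt "0 0 0 0 0 0"

```text
t: 5.45
ee_pos: [0.5919, -0.1276, 0.0338]
tcp_rot: [-0.561, -0.43, 0.563, -0.429]
wrist_force: [-0.0, -0.2, -1.6]
width: 0.263
```

```bash
python3 st.py 5 wrist
```

```text
t 5.45 pos [ 0.5919 -0.1276  0.0338] q [-0.3    0.227  1.889 -0.002  1.027 -0.034] F [-0.04 -0.24 -1.59] M [-0.13  0.03 -0.02] w 0.263
[[-0.003  0.965 -0.263]
 [-0.001 -0.263 -0.965]
 [-1.    -0.003  0.001]]
```

View pics/wrist5.png

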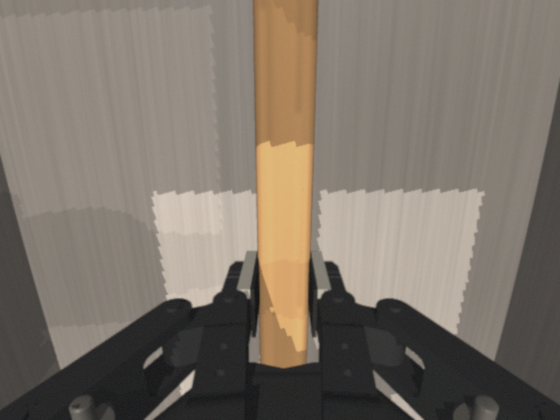

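Request:
jog_arm --pt "0 0 10 0 0 0" --pt "0 0 12 -0.048 0.013 0" --pt "0 0 12 -0.048 0.013 0" --pt "0 0 12 -0.048 0.013 0" --pt "0 0 0 0 0 0"

```text
t: 6.0
ee_pos: [0.5913, -0.1299, 0.0832]
tcp_rot: [-0.517, -0.394, 0.606, -0.46]
wrist_force: [1.1, 0.4, -1.5]
width: 0.261
```

```bash
python3 st.py 6 wrist scene
```

```text
t 6.0 pos [ 0.5913 -0.1299  0.0832] q [-0.234  0.175  1.862 -0.174  1.119  0.113] F [ 1.07  0.39 -1.45] M [ 0.04  0.03 -0.03] w 0.261
[[-0.044  0.964 -0.263]
 [-0.15  -0.267 -0.952]
 [-0.988 -0.002  0.156]]
```

View pics/wrist6.png

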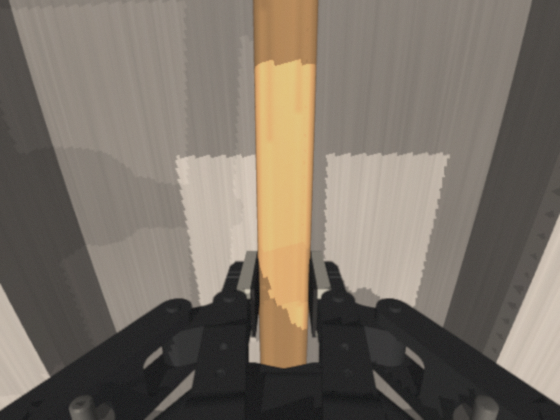

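Request:
jog_arm --pt "0 0 10 -0.048 0.013 0" --pt "0 0 10 -0.048 0.013 0" --pt "0 0 10 -0.048 0.013 0" --pt "0 0 10 -0.048 0.013 0" --pt "0 0 0 0 0 0"

```text
t: 6.6
ee_pos: [0.586, -0.133, 0.1178]
tcp_rot: [-0.452, -0.347, 0.658, -0.492]
wrist_force: [0.3, -0.4, -1.4]
width: 0.261
```

```bash
python3 st.py 7 wrist scene
```

```text
t 6.6 pos [ 0.586  -0.133   0.1178] q [-0.154  0.166  1.834 -0.377  1.224  0.267] F [ 0.31 -0.44 -1.38] M [ 0.15 -0.07  0.01] w 0.261
[[-0.107  0.961 -0.254]
 [-0.334 -0.275 -0.902]
 [-0.937 -0.012  0.35 ]]
```

View pics/wrist7.png

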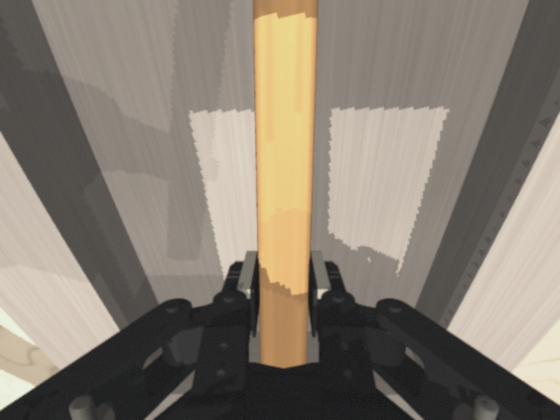

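View pics/scene7.png

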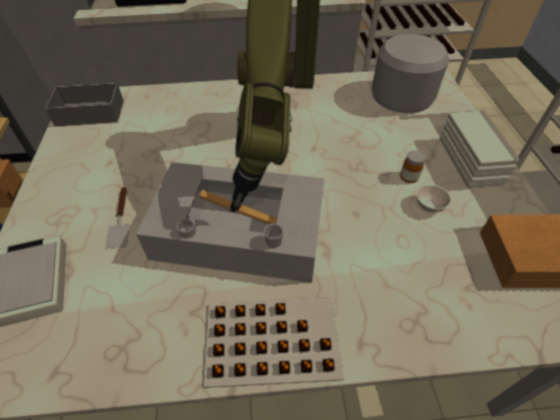

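Tilt is 0.357 rad, with the handle end at about z 0.16 and the blade tip at about 0.044, so the slant condition is met. I'll hold briefly and then slide along the paddle's axis.

Request:
jog_arm --pt "0 0 0 0 0 0" --pt "0 0 0 0 0 0" --pt "0 0 0 0 0 0" --pt "-4 -14 6 0 0 0" --pt "-4 -14 6 0 0 0" --pt "-4 -14 6 0 0 0" --pt "0 0 0 0 0 0"

```text
t: 7.4
ee_pos: [0.5701, -0.1811, 0.1341]
tcp_rot: [-0.452, -0.348, 0.66, -0.489]
wrist_force: [0.2, 0.7, -0.8]
width: 0.262
```

```bash
python3 st.py
```

```text
t 7.4 pos [ 0.5701 -0.1811  0.1341] q [-0.237  0.129  1.845 -0.378  1.226  0.182] F [ 0.24  0.74 -0.84] M [ 0.15 -0.08  0.02] w 0.262
[[-0.113  0.96  -0.256]
 [-0.33  -0.279 -0.902]
 [-0.937 -0.017  0.348]]
```

Request:
jog_arm --pt "-4 -14 6 0 0 0" --pt "-4 -14 6 0 0 0" --pt "-4 -14 6 0 0 0" --pt "-3 -10 4 0 0 0" --pt "0 0 0 0 0 0"

```text
t: 7.9
ee_pos: [0.5535, -0.239, 0.1593]
tcp_rot: [-0.453, -0.347, 0.66, -0.489]
wrist_force: [-0.7, -0.3, -2.0]
width: 0.263
```

```bash
python3 st.py 8 wrist top scene; python3 -c "
import cv2,numpy as np
a=cv2.imread('pics/top8.png')[135:285,225:425];b=cv2.imread('pics/scene8.png')[140:290,130:330]
cv2.imwrite('pics/m8.png',cv2.resize(cv2.convertScaleAbs(np.hstack([a,b]),alpha=1.5),None,fx=2,fy=2))"
```

```text
t 7.9 pos [ 0.5535 -0.239   0.1593] q [-0.337  0.092  1.84  -0.379  1.229  0.077] F [-0.75 -0.3  -2.01] M [ 0.14 -0.03 -0.05] w 0.263
[[-0.111  0.96  -0.258]
 [-0.331 -0.281 -0.901]
 [-0.937 -0.015  0.349]]
```

View pics/m8.png

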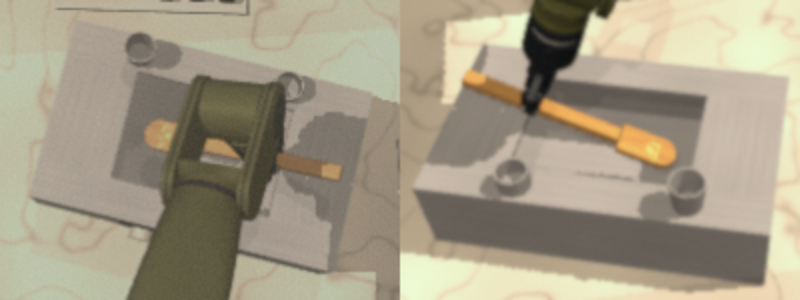

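View pics/wrist8.png

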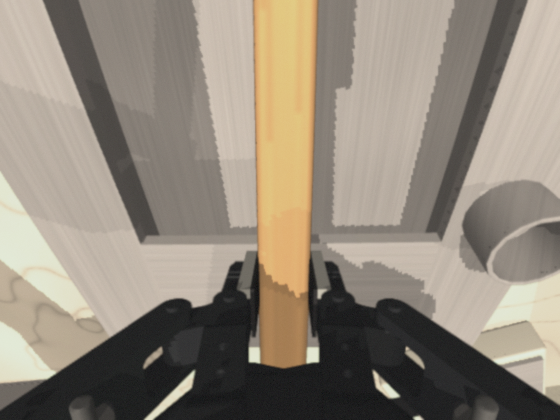

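The blade tip, at (148,133) in the left half of the montage (top view), is clear of the hatch's edge at about x=120. I'll lift straight up.

Request:
jog_arm --pt "0 0 10 0 0 0" --pt "0 0 15 0 0 0" --pt "0 0 15 0 0 0" --pt "0 0 15 0 0 0" --pt "0 0 15 0 0 0" --pt "0 0 10 0 0 0" --pt "0 0 0 0 0 0"

```text
t: 8.75
ee_pos: [0.5546, -0.2352, 0.2469]
tcp_rot: [-0.453, -0.348, 0.658, -0.491]
wrist_force: [0.1, -0.4, -1.3]
width: 0.268
```

```bash
python3 st.py
```

```text
t 8.75 pos [ 0.5546 -0.2352  0.2469] q [-0.331  0.02   1.762 -0.363  1.368  0.022] F [ 0.12 -0.37 -1.31] M [ 0.11 -0.08  0.02] w 0.268
[[-0.109  0.961 -0.254]
 [-0.331 -0.276 -0.902]
 [-0.937 -0.014  0.348]]
```

Request:
jog_arm --pt "0 0 0 0.049 -0.014 0" --pt "0 3 0 0.049 -0.014 0" --pt "1 5 0 0.049 -0.014 0" --pt "1 5 0 0.049 -0.014 0" --pt "1 5 0 0.049 -0.014 0" --pt "1 5 0 0.049 -0.014 0" --pt "0 3 0 0.035 -0.01 0" --pt "0 0 0 0 0 0" --pt "0 0 0 0 0 0"

```text
t: 9.65
ee_pos: [0.5571, -0.2077, 0.2439]
tcp_rot: [-0.559, -0.432, 0.568, -0.422]
wrist_force: [-0.1, -0.3, -0.9]
width: 0.259
```

```bash
python3 st.py 9 scene top wrist; python3 -c "
import cv2,numpy as np
a=cv2.imread('pics/top9.png')[135:285,225:425];b=cv2.imread('pics/scene9.png')[140:290,130:330]
cv2.imwrite('pics/m9.png',cv2.resize(cv2.convertScaleAbs(np.hstack([a,b]),alpha=1.5),None,fx=2,fy=2))"
```

```text
t 9.65 pos [ 0.5571 -0.2077  0.2439] q [-0.445  0.006  1.752 -0.004  1.401 -0.171] F [-0.15 -0.27 -0.85] M [-0.08  0.02 -0.01] w 0.259
[[-0.018  0.963 -0.27 ]
 [ 0.005 -0.27  -0.963]
 [-1.    -0.019  0.   ]]
```

View pics/m9.png

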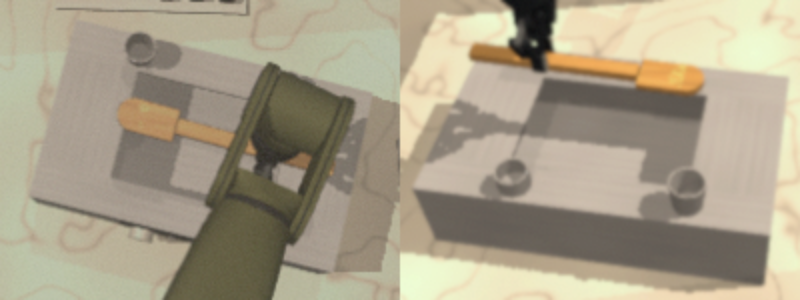

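View pics/wrist9.png

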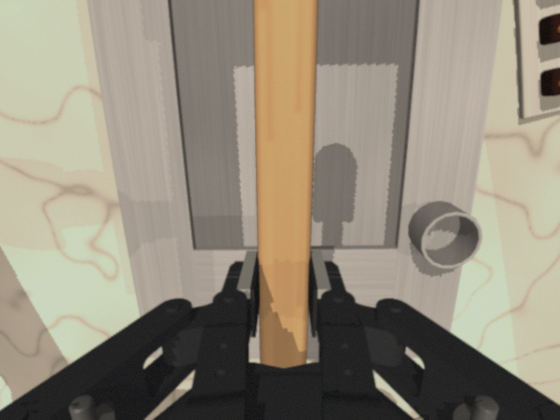

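Request:
jog_arm --pt "1 4 -6 0 0 0" --pt "1 4 -6 0 0 0" --pt "0 0 -6 0 -0.018 0" --pt "0 0 0 0 0 0" --pt "0 0 0 0 0 0" --pt "0 0 0 0 0 0" --pt "0 0 0 0 0 0"

```text
t: 10.5
ee_pos: [0.5592, -0.1976, 0.2236]
tcp_rot: [0.564, 0.429, -0.562, 0.427]
wrist_force: [0.2, 0.6, -0.6]
width: 0.262
```

```bash
python3 st.py 10 scene top wrist
python3 - <<'E'
from h import *
o=get_obs();R=Rn.from_quat(o['tcp_rot']).as_matrix();print(o['joint_vel'].round(4))
g=o['ee_pos']-.006*R[:,0]; he=g+.105*R[:,2]; be=g-.225*R[:,2]; mid=g-.06*R[:,2]
print(he,be,mid,"dist",np.hypot(*(mid[:2]-[.586,-.122])))
for n in ("scene","top"):
    im=cv2.imread(f"pics/{n}10.png")
    P=proj(cam(n),[he,be]); print(n,P)
    S=4; y0,x0=(135,225) if n=="top" else (140,130)
    c=cv2.resize(cv2.convertScaleAbs(im[y0:y0+150,x0:x0+200],alpha=1.5),None,fx=S,fy=S)
    for p in P: cv2.circle(c,tuple(int(v) for v in (p-[x0,y0])*S),5,(0,0,255),2)
    cv2.imwrite(f"pics/{n}10z.png",c)
E
```

```text
t 10.5 pos [ 0.5592 -0.1976  0.2236] q [-0.432  0.005  1.788  0.004  1.35  -0.162] F [ 0.25  0.58 -0.63] M [-0.1   0.03  0.04] w 0.262
[[ 0.     0.963 -0.268]
 [ 0.005 -0.268 -0.963]
 [-1.    -0.001 -0.005]]
[ 0.0008  0.0003  0.0005  0.0013  0.0004 -0.001 ]
[ 0.53116309 -0.29881633  0.22925587] [0.61960045 0.01910905 0.23076752] [ 0.57538177 -0.13985364  0.2300117 ] dist 0.020772561138516967
scene [[170.5079276  171.30809456]
 [285.72313219 184.96454729]]
top [[386.58232298 218.84804612]
 [280.09161075 190.57917813]]
```

View pics/scene10z.png

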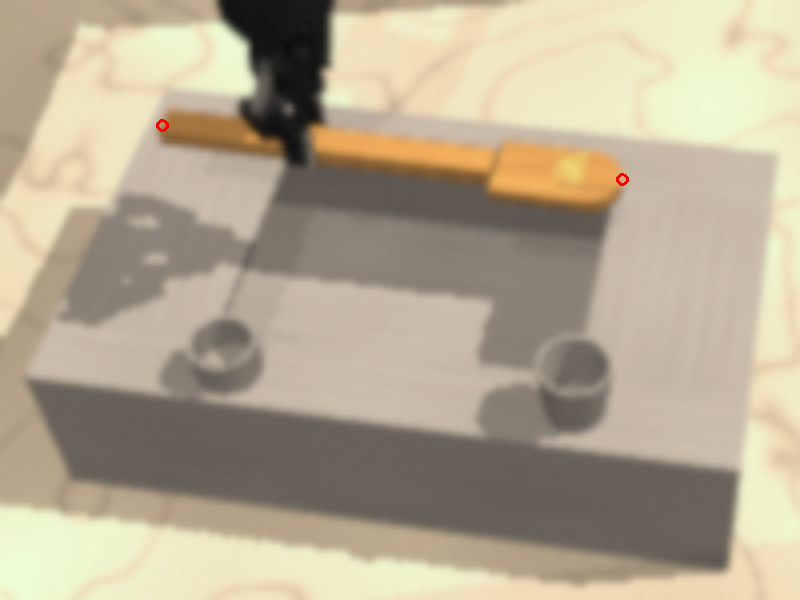

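View pics/top10z.png

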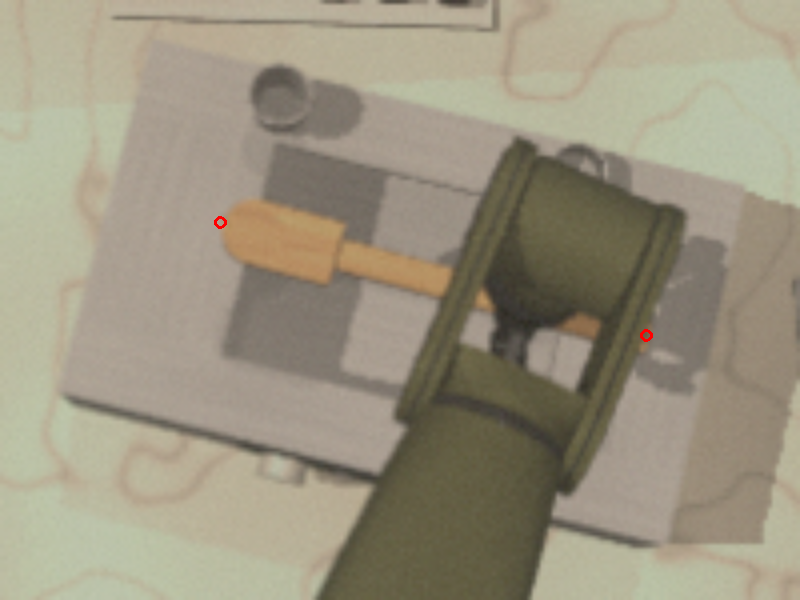

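The red circles mark where the ends should be if the paddle is level in the grip. They match the pictures to within about 3 px: the tip is at (620,183) in the scene view and (222,235) in the top view. The cup is where it was at (280,98). The joints are still, so I'm handing in.

```bash
python3 -c "
from rig import *
print(finish_job())"
```

```text
the job is handed in; nothing more can be done
None
```

The paddle is out of the tank and held level above the hatch in the gripper. I handed the job in at about 10.7 s; no verdict was reported.

**What I did:**
- I gripped the handle 60 mm behind the paddle's middle, at 60 N, and lifted it clear of the basin floor.
- I slid it about 54 mm towards the blade side and tilted it 0.36 rad, which put the handle end at about z 0.16 m and the blade tip at about 0.044 m. I held that for at least 0.3 s.
- I then drew it out along its own axis, handle end first, lifted it straight up and levelled it.

**Last checks** (end heights and distance assume the paddle has not slipped in the grip):

| Check | Reading | Limit |
|---|---|---|
| Height of both ends | about 0.23 m | above 0.17 m |
| Middle to hatch centre | about 20 mm | 150 mm |
| Joint speeds | about 0.001 rad/s | – |
| Gripper width | 0.26, on the handle | – |

The last wrist forces were under 1 N, and I saw no sign of the paddle pressing on the tank at any step. In the last pictures the cup and ring mould looked unmoved. I did not measure the jar, bowl or palette knife again.

**What disagreed:**
- The blade tip showed about 3 px (around 9 mm) to the side of the prediction in the top view, so the paddle sits very slightly turned in the grip.
- The hatch centre from the wrist picture differed from the top-view fit by about 4–6 mm.
- During the approach one descent drifted by about 11 mm and 0.03 rad. I corrected it before gripping.

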